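Find the spacer that fits the roaster stand's gap

TASK

The thinnest spacer has been tried in the gap between the two bearing plates of the coffee roaster's drum stand and it is too loose. Take it out and set it aside on the counter, then find which of the other two spacers just fits - the thickest that still goes in - and stand it upright in the gap, fully home on the base plate and along the plates. Leave the other two spacers on the counter.

Things in the scene. Friction and masses are not known exactly. Their poses are not given: they have to be found in the camera images.
- stand: Fixed drum stand: 10 mm thick steel base plate (x -125 to 125, y -47 to 103 mm) with a long upright bearing plate, 220 mm along x, 10 mm thick, top 55 mm above the counter. Origin: on the counter below the middle of its inner face; x along that face, +y into the gap, z up. Beside the base plate's -y edge the counter is clear for 100 mm, along the middle 100 mm of the edge.
- plate: Fixed short bearing plate facing the long one: 90 mm along x, 10 mm thick, 45 mm tall, two wing-nut studs behind (50 mm). Origin: foot of its inner face's middle, on the base plate's top; axes as the stand's; gap on its -y side, so its y in the stand's frame is the gap's width: about 32 or 44 mm. Gap 45 mm deep, lips flared 4 mm. The motor 120 mm along the stand is not part of it.
- thin: Thin spacer: aluminium block 50 mm long, 14 thick, 65 tall, 0.1 to 0.2 kg, at the start loose in the gap. Wooden grip on top: 40 mm along x, 12 mm along y (pinch across y), from 65 to 110 mm above the underside. Origin: centre of underside; x along its length, y through its thickness, z up; a half turn about z is the same.
- middle: Middle spacer: aluminium block 50 mm long, 26 thick, 65 tall, 0.17 to 0.34 kg, standing on the counter; fits a 32 mm gap. Wooden grip on top: 40 mm along x, 12 mm along y (pinch across y), from 65 to 110 mm above the underside. Origin: centre of underside; x along its length, y through its thickness, z up; a half turn about z is the same.
- thick: Thick spacer: aluminium block 50 mm long, 38 thick, 65 tall, 0.25 to 0.49 kg, standing on the counter; fits a 44 mm gap, not a 32 mm one. Wooden grip on top: 40 mm along x, 12 mm along y (pinch across y), from 65 to 110 mm above the underside. Origin: centre of underside; x along its length, y through its thickness, z up; a half turn about z is the same.

How it is judged (in metres and radians):
On the way:
1. the thin spacer is out of the gap, let go and at rest on the counter (horizontal distance between thin and plate above 0.06 m and height (world z) of thin below 0.045 m and linear speed of thin below 0.02 m/s and contact force between the fingers and thin below 0.1 N), for 0.2 s.
At the end, for the whole second after the job is handed in: The middle spacer (32 mm gap) or thick one (44 mm gap) stands between the plates: underside within 8 mm of the base plate, 25 mm of the short plate's middle, upright to 10 and along the plates to 11 degrees. The others rest on the counter (origin below 45 mm), 60 mm or more from the short plate (((y of plate in the frame of stand below 0.038 m and z of middle in the frame of plate between -0.006 and 0.008 m and x of middle in the frame of plate between -0.025 and 0.025 m and y of middle in the frame of plate below -0.008 m and y of middle in the frame of stand above 0.008 m and angle between middle's own z axis and vertical below 0.17 rad and angle between the x axis of middle and the x axis of plate, either way round below 0.2 rad and horizontal distance between thick and plate above 0.06 m and height (world z) of thick below 0.045 m) or (y of plate in the frame of stand above 0.038 m and z of thick in the frame of plate between -0.006 and 0.008 m and x of thick in the frame of plate between -0.025 and 0.025 m and y of thick in the frame of plate below -0.008 m and y of thick in the frame of stand above 0.008 m and angle between thick's own z axis and vertical below 0.17 rad and angle between the x axis of thick and the x axis of plate, either way round below 0.2 rad and horizontal distance between middle and plate above 0.06 m and height (world z) of middle below 0.045 m)) and horizontal distance between thin and plate above 0.06 m and height (world z) of thin below 0.045 m and linear speed of each of thin, middle, thick below 0.02 m/s); the robot touches nothing.
It also fails if it takes over 64 s, if anything falls off the work surface, if the arm or the gripper's body presses on something with over 40 N, if the wrist force passes 120 N, or if a joint passes its speed limit or range.

ROBOT

A 6-joint arm with a two-finger parallel gripper is mounted at the origin on the work surface. World frame = base frame: x ahead of the robot, y to its left, z up, the work surface at z = 0. Lengths are in m, angles in degrees, forces in N, time in s.
With the tool pointing down it reaches from about 0.25 to 0.725 m from the base axis. Payload 9.7 kg.
Tool frame: the origin (TCP) lies at the very end of the fingers, on their centre line; the grasp point (between the pads) lies 19 mm behind it; z points along the fingers, y is the line along which they close (so a half turn about z gives the same grasp; the last joint's range is limited). The gripper opens to 85 mm and grips with 20 to 120 N. Pads are 22 mm wide; open, the fingers measure 114 mm over their backs; the gripper's body (76 mm by 85 mm) begins 54 mm behind the grasp point. The pads swing forward as they close: fully open they stand 13 mm farther back than shut.
Start: joints at [67.437, 4.979, 10.078, 95.1, 0, 90], TCP at [0.211, 0.508, 0.231] pointing down, gripper open.
Joint ranges: [-179.16, 179.16], [-48.56, 103.87], [-65.8, 70.77], [-126.05, 130.52], [-82.76, 87.17], [-180, 180]. Speed limits (degrees/s): [127.2, 127.2, 147.25, 180, 180, 180].

INTERFACE

Orientations are given as [roll, pitch, yaw] about the fixed x, y, z axes, in that order (R = Rz(yaw) Ry(pitch) Rx(roll)).
In Python, from workcell import bot gives the robot as it stands.
- The arm moves only by the tool step_arm, never from a script. Its argument "targets" is a list of rows, each a list of 3 entries, a list of its own where there are three numbers: the opening, from 0 (shut) to 1 (fully open), then the shift along the world's x, y, z in mm, then the turn, a rotation vector about the world's x, y, z in rad. In form: [[grip, [tx, ty, tz], [wx, wy, wz]], ...]. A call has 1 to 8 rows; each row is the pose to reach, as a shift and turn from the pose commanded when the call began; what a row does not reach only later rows make up. A row lasts 1/10 s, in which the tool goes at most 50 mm and 8.59 degrees, less where a joint would pass 70% of its speed; a pose out of reach is approached as far as the arm can. A call with a gripper value outside its range is refused whole. The fingers move at their own pace and stop on an object; "force" is the grip in N (left out, the last holds). Time passes only in rows, so rows that repeat a pose let the fingers close. It gives the time, the measured TCP pose, the force, the opening and the grip force at its end, in the units of the state.
- bot.get_obs(): the state, without advancing time (a new reading comes with each control period).
- bot.camera(name): name is "side" or "top"; returns (picture, depth): 400x640x3 uint8, red, green, blue; 400x640 float32, m along the optical axis (not along the pixel's ray), 0 where there is no reading.
- bot.camera_params(name): a dict with "K" (3x3 intrinsics, pixels), "R" (3x3) and "t" (3): a world point X has camera coordinates R X + t. Camera axes: x right, y down, z forward; pixel columns grow to the right and rows downward; lengths in m; the calibration is good to about 2 mm. A picture is of the moment at which its call begins. camera_params takes no time and is no camera call.
- bot.job_done(): hands the job in; it is judged then, once.
The state is a dict: "time": time; "q": joint angles; "qd": joint speeds; "joint_efforts": joint torques, N m; "ee_pos": TCP position; "tcp_rot": TCP orientation; "wrist_force": force on the tool from outside, world axes, zero at the start; "torque": the same for the moment, N m; "opening": finger opening in m; "grasp_force": force on a finger pad.
Only numpy, scipy, OpenCV 4.12 (cv2) and the standard library are available. Lean on these libraries where they do the work, as an engineer would, in place of code of your own. Each camera call takes 0.05 s, during which the arm holds its last target. There are 200 camera calls.

## Working session

There is one attempt and no reset: what is moved stays moved. The work goes in short steps, Python scripts to look and compute and a tool call to move; the robot and the scene stay as the last step left them, time stands still between calls to the robot, and variables do not carry over. Pictures are saved under pics/ and viewed, at most 10 in all, crops included, and the job is handed in when it is done.

Besides the shell and the picture viewer there is one more tool, called after "Emit:" as name([rows], argument=value, ...), one row to a line, values as JSON. step_arm: Moves the arm, as the interface text tells. Its arguments: {"type":"object","properties":{"targets":{"type":"array","items":{"type":"array"}},"force":{"type":"number"}},"required":["targets"]}

```bash
mkdir -p pics; cat > h.py <<'E'
import numpy as np,cv2
from workcell import bot
def cloud(n):
    p,d=bot.camera(n);c=bot.camera_params(n);K,R,t=c["K"],c["R"],c["t"]
    v,u=np.mgrid[:400,:640];K,R,t=map(np.array,(K,R,t))
    P=np.stack([(u-K[0,2])/K[0,0]*d,(v-K[1,2])/K[1,1]*d,d],-1)
    W=(P-t)@R; W[d==0]=np.nan
    return p,d,W
E
python3 - <<'E'
from h import *
for n in("top","side"):
    p,d,W=cloud(n);cv2.imwrite(f"pics/{n}0.png",p[:,:,::-1]);np.savez(f"{n}0.npz",p=p,d=d,W=W)
    c=bot.camera_params(n);print(n,-np.array(c["R"]).T@c["t"],(d==0).mean(),c["K"][0])
print(bot.get_obs())
E
```

```text
top [0.51574457 0.01265453 0.83304032] 0.0041328125 [364.02374785   0.         317.95803373]
side [ 0.15079079 -0.61802759  0.76455362] 0.0040234375 [510.68322209   0.         319.94168744]
{'time': 0.1, 'q': array([6.74370109e+01, 5.00716391e+00, 1.00413839e+01, 9.50991521e+01,
       2.66733277e-03, 8.99983886e+01]), 'qd': array([ 0.0385209 , -0.04924329,  0.11933744,  0.05485188, -0.00184854,
        0.0118912 ]), 'joint_efforts': array([ 7.84783174e-05, -5.21562874e+01,  4.65653908e+01,  1.59644627e-02,
        8.24851654e-07, -2.12306652e-06]), 'ee_pos': array([0.21094956, 0.50773246, 0.2306829 ]), 'tcp_rot': array([-1.79935068e+02, -2.66915717e-03,  1.57438619e+02]), 'wrist_force': array([ 0.14601708, -0.40074336,  0.09664161]), 'torque': array([-0.11368864,  0.00861113, -0.00649226]), 'grasp_force': 0.0, 'opening': 0.08541699864821181}
```

View pics/top0.png

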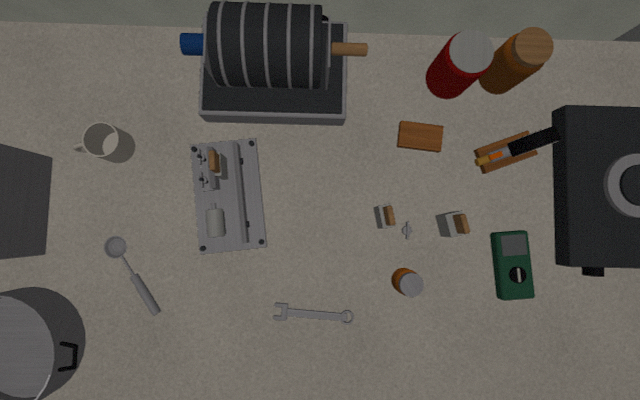

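View pics/side0.png

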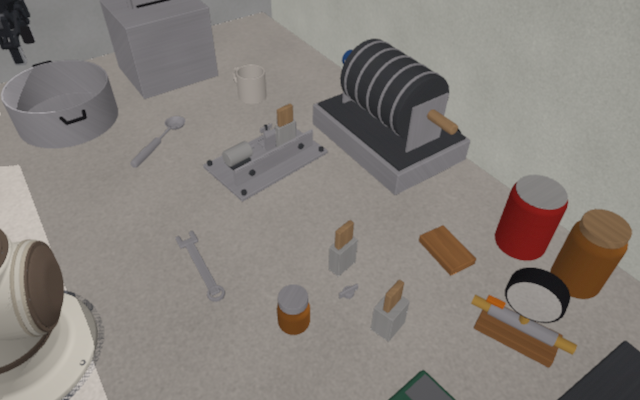

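The top view shows the stand around (228,195), with the thin grip at (214,160) and the motor at (215,220). The middle spacer is at about (386,215) and the thick one at about (455,224). The side view agrees.

```bash
cat >> h.py <<'E'
def wood(p):
    h=cv2.cvtColor(p,cv2.COLOR_RGB2HSV); return (h[...,0]>5)&(h[...,0]<22)&(h[...,1]>75)
def rect(P): # min-area rect of xy points: center, long-axis angle deg, sizes mm
    (c,s,a)=cv2.minAreaRect((P[:,:2]*1000).astype(np.float32))
    if s[0]<s[1]: a+=90; s=s[::-1]
    return np.round(c,1),round((a+90)%180-90,1),np.round(s,1)
E
python3 - <<'E'
from h import *
for n in("top","side"):
    z=np.load(f"{n}0.npz");p,W=z["p"],z["W"];m=wood(p)
    k,l,s,c=cv2.connectedComponentsWithStats(m.astype(np.uint8))
    for i in range(1,k):
        if 25<s[i,4]<900:
            P=W[l==i];P=P[np.isfinite(P[:,2])]
            if len(P)<10: continue
            zt=np.percentile(P[:,2],95);T=P[P[:,2]>zt-.006]
            print(n,s[i],np.round(c[i]),"zt",round(zt,3),len(T),rect(T),"mean",np.round(T.mean(0)*1000,1))
z=np.load("top0.npz");p,W=z["p"],z["W"]
np.set_printoptions(linewidth=250)
print("rows x; z mm at cols 188-268")
for r in range(140,256,6): print(r,(W[r,188:270:2,2]*1000).astype(int))
print(W[195,190],W[195,262],W[145,240],W[245,245])
im=p[130:260,180:280]; a=cv2.resize(im,None,fx=4.5,fy=4.5,interpolation=cv2.INTER_CUBIC)
s=np.load("side0.npz")["p"][90:200,195:335]; b=cv2.resize(s,None,fx=2.4,fy=2.4,interpolation=cv2.INTER_CUBIC)
o=np.zeros((600,800,3),np.uint8);o[:585,:450]=a;o[:b.shape[0],455:455+b.shape[1]]=b[:,:345];cv2.imwrite("pics/crop.png",cv2.convertScaleAbs(o[:,:,::-1],alpha=1.6))
E
```

```text
top [331  42  37  14 473] [348.  49.] zt 0.163 347 (array([858.9, -54.3]), 89.5, array([68. , 21.4])) mean [857.8 -54.9 160.7]
top [209 150  11  23 204] [214. 161.] zt 0.122 112 (array([641.3, 208.5]), 2.6, array([39.7, 10.2])) mean [640.7 208.3 119.8]
top [383 206  12  19 173] [389. 215.] zt 0.112 115 (array([ 540.9, -148. ]), 12.1, array([37.8, 12.1])) mean [ 540.8 -147.6  110.2]
top [453 214  17  20 240] [461. 223.] zt 0.112 123 (array([ 527.7, -297.1]), 14.6, array([38.8, 12.5])) mean [ 527.8 -296.6  110.1]
top [392 268  25  27 217] [399. 277.] zt 0.061 15 (array([ 404.1, -183.6]), -15.0, array([44.8, 14.7])) mean [ 403.2 -180.8   63.8]
side [277 104  16  23 279] [285. 115.] zt 0.12 59 (array([639.9, 205.8]), 5.3, array([39.3, 10.5])) mean [639.9 205.4 118.3]
side [427 110  31  25 355] [442. 122.] zt 0.162 180 (array([855.5, -57.3]), -85.8, array([65.9, 19.5])) mean [855.1 -58.3 160. ]
side [335 221  19  28 344] [344. 234.] zt 0.11 108 (array([ 540.7, -150.9]), 12.5, array([41.4, 10.1])) mean [ 539.4 -151.4  108.7]
side [384 280  20  32 353] [393. 296.] zt 0.111 144 (array([ 526.
[... 5578 characters left out ...]
   10                   11                   10                   11                    9                    9                   11                   12                   12                    6
                    9                    0                    2                    1                    0                    1                    0                    0]
254 [ 0  1  1  0 -1 -2 10  0  4  0  0  0  1 -1  0  1  3  0  1  3  1 -1  0  0  0  0  0  0  1 -1 -1  1  0  2  1  0  0  0  0  1  0]
[ 0.5801454   0.28690815 -0.00204539] [ 0.58406724  0.12303844 -0.00184409] [0.69647116 0.17541107 0.00895881] [0.46998052 0.15570679 0.00988916]<stdin>:14: RuntimeWarning: invalid value encountered in cast
```

View pics/crop.png

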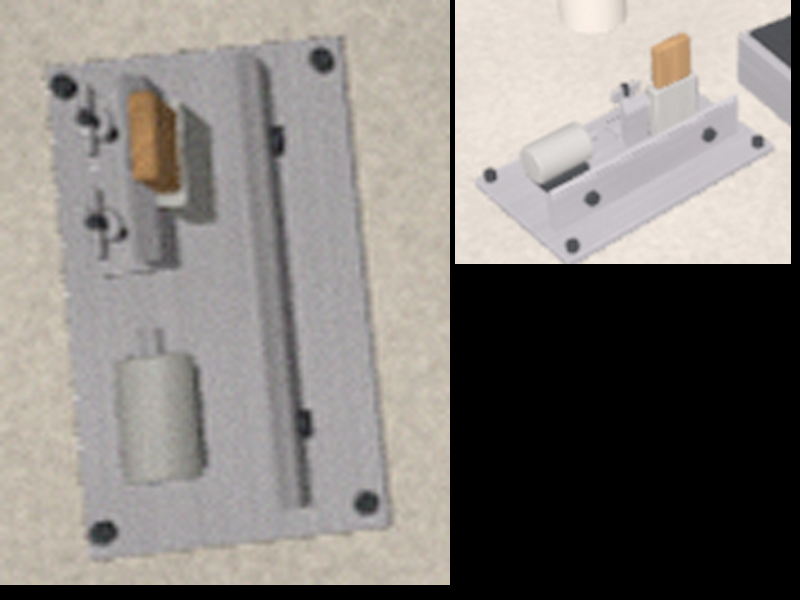

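The crop shows the thin spacer leaning against or standing beside the short plate (left), with free gap to the long plate. Next I'll measure the stand frame and the gap.

```bash
python3 - <<'E'
from h import *
z=np.load("top0.npz");p,W=z["p"],z["W"]
X=W.reshape(-1,3);X=X[np.isfinite(X[:,2])]
X=X[(X[:,0]>.42)&(X[:,0]<.74)&(X[:,1]>.09)&(X[:,1]<.33)]
B=X[(X[:,2]>.006)&(X[:,2]<.014)]
c,a,s=rect(B);print("base",c,a,s)
# direct direction from long plate
L=X[(X[:,2]>.05)&(X[:,2]<.062)&(X[:,1]<.195)&(X[:,1]>.145)]
print("long",rect(L))
th=np.radians(rect(L)[1]);ex=np.array([np.cos(th),np.sin(th)]);ey=np.array([-ex[1],ex[0]])
# base center is stand (0,28)
o=c/1000-.028*ey;print("stand origin",o)
def S(P): return np.c_[(P[:,:2]-o)@ex,(P[:,:2]-o)@ey,P[:,2]]*1000
for n in("top","side"):
    W=np.load(f"{n}0.npz")["W"];X=W.reshape(-1,3);X=X[np.isfinite(X[:,2])];s=S(X)
    s=s[(abs(s[:,0])<125)&(s[:,1]>-50)&(s[:,1]<105)]
    t=s[(s[:,2]>50)&(s[:,2]<60)]
    print(n,"long x",np.percentile(t[t[:,1]<8][:,0],[1,99]))
    u=t[(t[:,1]>20)&(t[:,1]<75)]
    for x0 in range(-110,120,10):
        v=s[(s[:,0]>=x0)&(s[:,0]<x0+10)]
        q=v[(v[:,2]>50)&(v[:,2]<60)];l=q[q[:,1]<10];k=q[q[:,1]>20]
        print(x0,"long y",np.round(np.percentile(l[:,1],[5,95]),1) if len(l)>3 else "","short",np.sort(k[:,1]).astype(int)[:40])
    g=s[s[:,2]>85];print("grip in stand: ",rect(g/1000), [ (zz,np.round(g[(g[:,2]>zz)&(g[:,2]<=zz+8)][:,:2].mean(0),1)) for zz in(88,96,104,112)])
E
```

```text
base [581.  199.9] 7.6 [250.1 150.4]
long (array([585.2, 166.2]), 7.5, array([219.4,  11.6]))
stand origin [0.58465473 0.17213954]
top long x [-107.88583361  107.57670394]
-110 long y [-10.5  -1. ] short []
-100 long y [-11.3  -2. ] short []
-90 long y [-10.5  -1.1] short [41 41 41 43 43 43 44 45 45 45 45 45 47 47 47 48 48 49 49 49 49 49 50 50
 51 51 51 53 53 53 53 55 55 55 56 57 57 57 57 59]
-80 long y [-11.5  -2.1] short [40 40 40 41 42 42 43 43 44 44 44 45 45 46 46 46 46 48 48 48 48 50 50 50
 50 51 52 52 52 53 53 53 54 55 55 55 55 56 56 57]
-70 long y [-10.2  -1.1] short [41 41 42 43 43 44 44 45 45 45 46 47 47 47 48 48 49 49 49 49 49 51 51 51
 52 52 53 53 53 54 54 54 55 55 55 55 57 57 57 58]
-60 long y [-11.2  -1.7] short [40 40 41 42 42 43 43 44 44 44 45 45 46 46 46 46 47 48 48 49 49 49 50 50
 50 50 51 51 52 52 52 53 54 54 55 55 55 56 56 57]
-50 long y [-10.7  -1. ] short [41 41 42 42 43 43 44 44 44 45 46 46 46 46 47 48 48 48 49 50 50 50 51 51
 52 53 53 53 53 54 55 55 56 56 56 57 58 58 58 58]
-40 long y [-10.9  -1.2] short [43 43 44 45 45 45 46 46 46 47 48 48 48 49 49 49 50 50 50
[... 2839 characters left out ...]
65 65 67 67 67 67 67 67 68 68]
40 long y [-11.2  -7.6] short [21 21 21 22 22 22 23 23 23 24 24 25 25 27 44 46 47 47 48 49 50 52 52 52
 55 66 67 68 68 68 68 69 71 72 72 72 75]
50 long y [-10.9  -8.1] short [22 22 23 23 23 23 24 26 70]
60 long y [-12.   -6.7] short [20 20 21 22 22 22 22 22 23 23 23 23 24 25 26 69 71]
70 long y [-11.4  -7.2] short [20 21 22 22 23 23 23 23 25]
80 long y [-11.3  -7.3] short [20 21 22 23 23 24 24 25]
90 long y [-11.8  -6.5] short []
100 long y [-12.   -7.2] short [46 53]
110 long y  short []
grip in stand:  (array([60.8, 27.9]), -6.1, array([41.6, 17.3])) [(88, array([58.6, 24.9])), (96, array([58. , 25.6])), (104, array([56.8, 25.1])), (112, array([60. , 26.5]))]
```

Emit:
step_arm([
  [1,[430,-300,-60],[0,0,0.526]],
  [1,[430,-300,-60],[0,0,0.526]],
  [1,[430,-300,-60],[0,0,0.526]],
  [1,[430,-300,-60],[0,0,0.526]],
  [1,[430,-300,-60],[0,0,0.526]],
  [1,[430,-300,-60],[0,0,0.526]],
  [1,[430,-300,-60],[0,0,0.526]],
  [1,[430,-300,-60],[0,0,0.526]],
], force=40)

```text
time: 0.9
ee_pos: [0.5276, 0.2866, 0.1868]
tcp_rot: [-180.0, -0.0, -172.4]
wrist_force: [0.3, 1.7, -0.7]
opening: 0.0852
grasp_force: 0.0
```

Emit:
step_arm([
  [1,[50,-34,-7],[0,0,0]],
  [1,[100,-70,-14],[0,0,0]],
  [1,[100,-70,-14],[0,0,0]],
  [1,[100,-70,-14],[0,0,0]],
  [1,[100,-70,-14],[0,0,0]],
])

```text
time: 1.4
ee_pos: [0.6261, 0.2179, 0.1725]
tcp_rot: [-180.0, -0.1, -172.5]
wrist_force: [0.6, 0.1, -0.2]
opening: 0.0857
grasp_force: 0.0
```

```bash
python3 - <<'E'
from h import *
o=bot.get_obs();print(o["q"],o["ee_pos"],o["tcp_rot"])
E
```

```text
[1.91858575e+01 2.02984302e+01 2.15949540e+01 9.13845425e+01
 1.46899394e-02 1.16617696e+01] [0.62608306 0.21792929 0.17254113] [-1.79996595e+02 -8.91711491e-02 -1.72475926e+02]
```

Emit:
step_arm([
  [1,[15,-10,-30],[0,0,0]],
  [1,[15,-10,-60],[0,0,0]],
  [1,[15,-10,-89],[0,0,0]],
  [1,[15,-10,-89],[0,0,0]],
  [0,[15,-10,-89],[0,0,0]],
  [0,[15,-10,-89],[0,0,0]],
  [0,[15,-10,-89],[0,0,0]],
  [0,[15,-10,-89],[0,0,0]],
])

```text
time: 2.2
ee_pos: [0.6418, 0.2085, 0.0858]
tcp_rot: [180.0, 0.1, -172.4]
wrist_force: [-1.0, -0.0, -0.5]
opening: 0.0283
grasp_force: 0.0
```

Emit:
step_arm([
  [0,[0,0,0],[0,0,0]],
  [0,[0,0,0],[0,0,0]],
  [0,[0,0,0],[0,0,0]],
])

```text
time: 2.5
ee_pos: [0.6415, 0.2084, 0.0851]
tcp_rot: [180.0, 0.1, -172.4]
wrist_force: [-0.4, 0.6, 6.2]
opening: 0.0117
grasp_force: 40.3
```

Emit:
step_arm([
  [0,[0,0,20],[0,0,0]],
  [0,[0,0,45],[0,0,0]],
  [0,[0,0,70],[0,0,0]],
  [0,[0,0,80],[0,0,0]],
  [0,[-20,-40,80],[0,0,0]],
  [0,[-40,-80,80],[0,0,0]],
  [0,[-65,-120,80],[0,0,0]],
  [0,[-65,-133,70],[0,0,0]],
])

```text
time: 3.3
ee_pos: [0.5744, 0.0723, 0.155]
tcp_rot: [-180.0, 0.0, -172.5]
wrist_force: [1.7, -0.2, -1.4]
opening: 0.0113
grasp_force: 39.6
```

```bash
python3 - <<'E'
from h import *
p,d,W=cloud("side");o=bot.get_obs();print(o["ee_pos"],o["opening"],o["grasp_force"])
X=W[wood(p)];X=X[np.isfinite(X[:,2])];X=X[(abs(X[:,0]-.577)<.06)&(abs(X[:,1]-.075)<.06)];print(len(X),np.percentile(X,[2,50,98],axis=0))
cv2.imwrite("pics/s1.png",p[60:300,120:440,::-1])
E
```

```text
[0.57496774 0.07170928 0.15253395] 0.01170417810848263 39.58069145679474
130 [[0.55458456 0.06347974 0.15142758]
 [0.55808167 0.06652326 0.17385553]
 [0.56817968 0.0772291  0.1911856 ]]
```

View pics/s1.png

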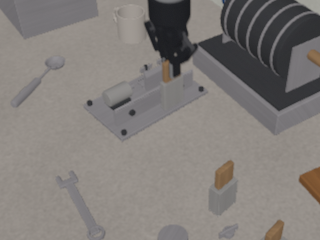

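The picture shows the thin spacer held, hanging at about (178,85) and clear of the gap. Lowering it to the counter.

Emit:
step_arm([
  [0,[0,2,-35],[0,0,0]],
  [0,[0,2,-60],[0,0,0]],
  [0,[0,2,-72],[0,0,0]],
  [0,[0,2,-79],[0,0,0]],
  [0,[0,2,-79],[0,0,0]],
  [0,[0,2,-79],[0,0,0]],
])

```text
time: 3.95
ee_pos: [0.5769, 0.0775, 0.076]
tcp_rot: [180.0, 0.1, -172.4]
wrist_force: [-0.8, -0.0, -1.6]
opening: 0.0111
grasp_force: 39.7
```

Emit:
step_arm([
  [0,[0,0,-1],[0,0,0]],
  [0,[0,0,-1],[0,0,0]],
  [0.35,[0,0,-1],[0,0,0]],
  [0.35,[0,0,-1],[0,0,0]],
  [0.35,[0,0,-1],[0,0,0]],
  [0.35,[0,0,30],[0,0,0]],
  [0.35,[0,0,75],[0,0,0]],
  [0.35,[0,0,125],[0,0,0]],
])

```text
time: 4.75
ee_pos: [0.5755, 0.077, 0.2007]
tcp_rot: [-180.0, -0.1, -172.4]
wrist_force: [1.6, 1.1, 0.3]
opening: 0.0297
grasp_force: 0.0
```

```bash
python3 - <<'E'
from h import *
for n in("side","top"):
    p,d,W=cloud(n)
    print(n,bot.get_obs()["ee_pos"])
    X=W[wood(p)];X=X[np.isfinite(X[:,2])]
    for nm,c in dict(thin=(.577,.077),mid=(.541,-.149),thick=(.527,-.297)).items():
        Q=X[(abs(X[:,0]-c[0])<.045)&(abs(X[:,1]-c[1])<.04)&(X[:,2]<.125)&(X[:,2]>.06)]
        if len(Q)>20:
            T=Q[Q[:,2]>.104];print(nm,len(T),rect(T) if len(T)>5 else "",np.percentile(Q[:,2],97))
E
```

```text
side [0.57761377 0.07733146 0.21061867]
thin 77 (array([575.5,  75.4]), 7.5, array([38.9, 10.8])) 0.11082311996087489
mid 113 (array([ 539.8, -151.1]), 12.2, array([39.7,  9.7])) 0.11071512852372903
thick 150 (array([ 525.9, -300. ]), 14.4, array([39.9, 10.1])) 0.11120758319958382
top [0.5783828  0.07742372 0.20781747]
mid 119 (array([ 540.9, -148. ]), 11.4, array([37.8, 11.7])) 0.11313266490007237
thick 131 (array([ 527.8, -297.7]), 13.4, array([39. , 13.2])) 0.11256984414705544
```

Emit:
step_arm([
  [0.7,[-6,-48,0],[0,0,0.06]],
  [0.7,[-12,-96,0],[0,0,0.12]],
  [0.7,[-19,-144,0],[0,0,0.12]],
  [0.7,[-26,-192,0],[0,0,0.12]],
  [0.7,[-33,-240,0],[0,0,0.12]],
  [0.7,[-40,-288,0],[0,0,0.12]],
  [0.7,[-46,-334,0],[0,0,0.12]],
  [0.7,[-51,-376,-10],[0,0,0.12]],
])

```text
time: 5.65
ee_pos: [0.525, -0.3013, 0.1915]
tcp_rot: [-179.9, 0.1, -165.6]
wrist_force: [1.4, 0.5, -0.4]
opening: 0.0599
grasp_force: 0.0
```

Emit:
step_arm([
  [0.7,[0,0,-10],[0,0,0]],
  [0.7,[0,0,-10],[0,0,0]],
  [0.7,[0,0,-10],[0,0,0]],
])

```text
time: 5.95
ee_pos: [0.5253, -0.298, 0.1803]
tcp_rot: [180.0, -0.0, -165.5]
wrist_force: [-0.9, 0.0, 0.6]
opening: 0.0598
grasp_force: 0.0
```

Emit:
step_arm([
  [0.7,[1,0,-40],[0,0,0]],
  [0.7,[1,0,-80],[0,0,0]],
  [0.7,[1,0,-105],[0,0,0]],
  [0.7,[1,0,-105],[0,0,0]],
  [0,[1,0,-105],[0,0,0]],
  [0,[1,0,-105],[0,0,0]],
  [0,[1,0,-105],[0,0,0]],
  [0,[1,0,-105],[0,0,0]],
], force=80)

```text
time: 6.75
ee_pos: [0.5272, -0.2989, 0.0774]
tcp_rot: [-179.9, 0.1, -165.5]
wrist_force: [-0.1, 2.1, 8.0]
opening: 0.0109
grasp_force: 79.3
```

Emit:
step_arm([
  [0,[0,0,0],[0,0,0]],
  [0,[0,0,0],[0,0,0]],
  [0,[0,0,0],[0,0,0]],
])

```text
time: 7.05
ee_pos: [0.5272, -0.2989, 0.0774]
tcp_rot: [-179.9, 0.1, -165.5]
wrist_force: [-0.6, 3.5, 7.2]
opening: 0.011
grasp_force: 79.2
```

Emit:
step_arm([
  [0,[0,0,30],[0,0,0]],
  [0,[0,0,65],[0,0,0]],
  [0,[0,0,100],[0,0,0]],
  [0,[0,0,130],[0,0,0]],
  [0,[5,30,130],[0,0,-0.03]],
  [0,[15,65,130],[0,0,-0.06]],
  [0,[25,100,130],[0,0,-0.09]],
  [0,[35,135,130],[0,0,-0.122]],
])

```text
time: 7.85
ee_pos: [0.5614, -0.1627, 0.2054]
tcp_rot: [180.0, -0.0, -172.6]
wrist_force: [1.0, -0.2, -4.4]
opening: 0.0109
grasp_force: 79.4
```

Emit:
step_arm([
  [0,[10,40,0],[0,0,0]],
  [0,[21,85,0],[0,0,0]],
  [0,[32,130,0],[0,0,0]],
  [0,[43,175,0],[0,0,0]],
  [0,[54,220,0],[0,0,0]],
  [0,[64,265,0],[0,0,0]],
  [0,[72,310,0],[0,0,0]],
  [0,[79,345,0],[0,0,0]],
])

```text
time: 8.65
ee_pos: [0.6402, 0.1838, 0.2051]
tcp_rot: [180.0, -0.0, -172.5]
wrist_force: [-0.0, -0.2, -5.6]
opening: 0.011
grasp_force: 79.5
```

Emit:
step_arm([
  [0,[0,15,0],[0,0,0]],
  [0,[0,19,0],[0,0,0]],
  [0,[0,19,0],[0,0,0]],
  [0,[0,19,0],[0,0,0]],
])

```text
time: 9.05
ee_pos: [0.6403, 0.1988, 0.2055]
tcp_rot: [-180.0, -0.0, -172.6]
wrist_force: [0.1, 0.2, -3.7]
opening: 0.011
grasp_force: 79.6
```

```bash
python3 - <<'E'
from h import *
o=bot.get_obs();print(o["ee_pos"],o["tcp_rot"],o["opening"])
p,d,W=cloud("side");ex=np.array([.9914,.1305]);ey=np.array([-.1305,.9914]);og=np.array([.5847,.1721])
X=W.reshape(-1,3);X=X[np.isfinite(X[:,2])]
s=np.c_[(X[:,:2]-og)@ex,(X[:,:2]-og)@ey,X[:,2]]*1000
# front face and end of held block
q=s[(s[:,0]>20)&(s[:,0]<110)&(s[:,1]>-15)&(s[:,1]<60)&(s[:,2]>118)&(s[:,2]<200)]
for z in range(120,200,8):
    v=q[(q[:,2]>=z)&(q[:,2]<z+8)]
    if len(v)>5: print(z,len(v),np.round(np.percentile(v[:,0],[2,50,98]),1),np.round(np.percentile(v[:,1],[2,50,98]),1))
cv2.imwrite("pics/s2.png",p[40:240,180:400,::-1])
E
```

```text
[0.64029253 0.19877867 0.20554347] [-1.79973966e+02 -6.97348535e-04 -1.72607883e+02] 0.011013311560952617
128 71 [33.3 45.3 80.7] [-0.5  2.1 36.8]
136 88 [32.5 44.5 80.2] [-1.4  1.6 34.8]
144 89 [32.6 43.7 82.7] [-1.6  2.2 35.9]
152 83 [31.9 42.9 80.8] [-1.8  2.  33.3]
160 95 [32.7 44.8 80.3] [-1.5  1.7 33.9]
168 98 [32.8 40.9 83.2] [-1.7  2.2 38.4]
176 93 [32.6 43.3 80.4] [-1.3  1.9 34.3]
184 112 [33.1 46.9 81.9] [-1.4  1.9 36.6]
192 151 [34.2 50.7 81.1] [-0.7 13.5 35.9]
```

View pics/s2.png

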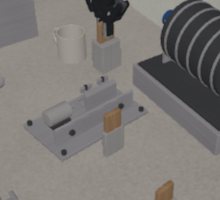

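Emit:
step_arm([
  [0,[1,3,-25],[0,0,0]],
  [0,[1,3,-50],[0,0,0]],
  [0,[1,3,-65],[0,0,0]],
  [0,[1,3,-65],[0,0,0]],
  [0,[1,3,-65],[0,0,0]],
])

```text
time: 9.6
ee_pos: [0.6414, 0.2023, 0.1411]
tcp_rot: [-180.0, 0.0, -172.6]
wrist_force: [0.2, -0.5, -4.1]
opening: 0.0108
grasp_force: 79.4
```

Emit:
step_arm([
  [0,[0,0,-5],[0,0,0]],
  [0,[0,0,-10],[0,0,0]],
  [0,[0,0,-15],[0,0,0]],
  [0,[0,0,-18],[0,0,0]],
  [0,[0,0,-18],[0,0,0]],
])

```text
time: 10.1
ee_pos: [0.641, 0.2031, 0.1216]
tcp_rot: [-180.0, -0.1, -172.5]
wrist_force: [-0.0, 0.1, -4.7]
opening: 0.011
grasp_force: 79.5
```

Emit:
step_arm([
  [0,[0,0,-5],[0,0,0]],
  [0,[0,0,-10],[0,0,0]],
  [0,[0,0,-15],[0,0,0]],
  [0,[0,0,-20],[0,0,0]],
  [0,[0,0,-24],[0,0,0]],
  [0,[0,0,-28],[0,0,0]],
  [0,[0,0,-28],[0,0,0]],
])

```text
time: 10.8
ee_pos: [0.641, 0.2031, 0.0935]
tcp_rot: [-180.0, -0.1, -172.5]
wrist_force: [-0.5, -0.0, -4.4]
opening: 0.0112
grasp_force: 79.5
```

Going in freely; about 6 mm left to the base plate.

Emit:
step_arm([
  [0,[0,0,-2],[0,0,0]],
  [0,[0,0,-4],[0,0,0]],
  [0,[0,0,-5],[0,0,0]],
  [0,[0,0,-6],[0,0,0]],
  [0,[0,0,-6],[0,0,0]],
  [0,[0,0,-6],[0,0,0]],
])

```text
time: 11.4
ee_pos: [0.6413, 0.2032, 0.0884]
tcp_rot: [180.0, 0.0, -172.5]
wrist_force: [-0.2, 0.1, -4.9]
opening: 0.0108
grasp_force: 79.5
```

Emit:
step_arm([
  [0,[0,0,-1],[0,0,0]],
  [0,[0,0,-2],[0,0,0]],
  [0,[0,0,-2],[0,0,0]],
  [0,[0,0,-2],[0,0,0]],
])

```text
time: 11.8
ee_pos: [0.6415, 0.2033, 0.0874]
tcp_rot: [180.0, 0.1, -172.5]
wrist_force: [-2.9, -0.0, 5.8]
opening: 0.0108
grasp_force: 81.0
```

Touched the base plate. Releasing and retreating.

Emit:
step_arm([
  [0.35,[0,0,0],[0,0,0]],
  [0.35,[0,0,0],[0,0,0]],
  [0.35,[0,0,0],[0,0,0]],
  [0.35,[0,0,0],[0,0,0]],
  [0.35,[0,0,25],[0,0,0]],
  [0.35,[0,0,65],[0,0,0]],
  [0.35,[0,0,110],[0,0,0]],
])

```text
time: 12.5
ee_pos: [0.6406, 0.2029, 0.1963]
tcp_rot: [-180.0, -0.1, -172.5]
wrist_force: [1.1, 0.0, -0.6]
opening: 0.0301
grasp_force: 0.0
```

Emit:
step_arm([
  [0.35,[-40,20,20],[0,0,0]],
  [0.35,[-80,40,20],[0,0,0]],
  [0.35,[-120,60,20],[0,0,0]],
  [0.35,[-160,80,20],[0,0,0]],
  [0.35,[-200,100,20],[0,0,0]],
  [0.35,[-240,120,20],[0,0,0]],
  [0.35,[-240,120,20],[0,0,0]],
  [0.35,[-240,120,20],[0,0,0]],
])

```text
time: 13.3
ee_pos: [0.4008, 0.3237, 0.2167]
tcp_rot: [180.0, 0.1, -172.4]
wrist_force: [0.9, 0.4, -0.1]
opening: 0.0299
grasp_force: 0.0
```

```bash
python3 - <<'E'
from h import *
ex=np.array([.9914,.1305]);ey=np.array([-.1305,.9914]);og=np.array([.5847,.1721])
for n in("top","side"):
    p,d,W=cloud(n);X=W[wood(p)];X=X[np.isfinite(X[:,2])]
    for nm,c in dict(thick=(.641,.203),thin=(.577,.077),mid=(.541,-.149)).items():
        Q=X[(abs(X[:,0]-c[0])<.045)&(abs(X[:,1]-c[1])<.04)&(X[:,2]>.06)]
        if len(Q)<20: print(n,nm,"?");continue
        zt=np.percentile(Q[:,2],95);T=Q[Q[:,2]>zt-.006];r=rect(T)
        e=r[0]/1000-og;print(n,nm,round(zt,3),r,"stand",np.round([e@ex*1000,e@ey*1000],1))
    cv2.imwrite(f"pics/{n}3.png",p[:,:,::-1])
    if n=="side": a=p[80:260,190:400]
    else: b=p[130:260,180:310]
o=np.zeros((400,760,3),np.uint8);a=cv2.resize(a,(420,360));b=cv2.resize(b,(330,330));o[:360,:420]=a;o[:330,425:755]=b
cv2.imwrite("pics/fin.png",o[:,:,::-1]);print(bot.get_obs()["ee_pos"],bot.get_obs()["time"])
E
```

```text
top thick 0.122 (array([642.2, 202.8]), 7.8, array([39.2, 10.1])) stand [61.  22.9]
top thin 0.112 (array([576.4,  76.6]), 7.2, array([38.1, 10.3])) stand [-20.7 -93.6]
top mid 0.112 (array([ 540.9, -147.8]), 12.7, array([37.9, 11.6])) stand [ -85.2 -311.4]
side thick 0.12 (array([640.8, 200.6]), 1.7, array([39.5, 11. ])) stand [59.3 20.9]
side thin 0.11 (array([576.3,  73.8]), 9.8, array([40.3, 11. ])) stand [-21.2 -96.4]
side mid 0.111 (array([ 540.2, -150.3]), 13.3, array([38., 11.])) stand [ -86.2 -313.8]
[0.40193653 0.32297725 0.21630918] 13.4
```

View pics/fin.png

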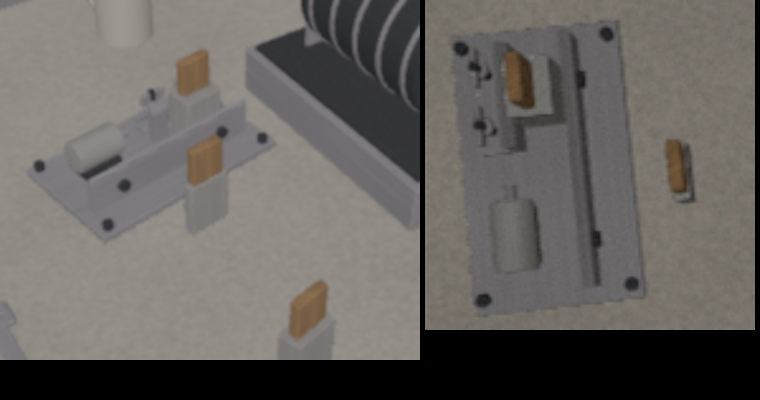

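The final picture shows the thick spacer upright between the plates, at (195,95) on the left and (525,85) on the right. The thin one stands on the counter and the middle one is where it began. Handing in.

```bash
python3 -c "
from workcell import bot
print(bot.job_done())"
```

```text
the job is handed in; nothing more can be done
None
```

I handed the job in at about 13 s. The gap measured 44 mm, so the thick spacer now stands upright in it, down on the base plate and along the plates. The thin and middle spacers stand on the counter, and the final camera check showed all three in place; the hand-in returned no verdict.

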